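Refit the tuning dial of a radio control head

TASK

The big tuning dial of the radio's control head sits loose and high on its spindle. Push the dial round by fingertip, either way (the little spinner post on its face gives a hold), until the notch in its skirt is over the drive pin of the plate below, then press the dial straight down until it is fully home on the pin, and come away. Do not pull the dial up off its spindle, and leave everything else on the desk where it is.

Things in the scene. Friction and masses are not known exactly. Their poses are not given: they have to be found in the camera images.
- head: the black control head, 280 mm wide (its y), 125 mm deep (its x) and 45 mm high, lying face up and fixed on the desk, yawed up to 0.3 rad; origin under its middle. A screen is on its left half (seen from the robot), the dial on its right, axis 74 mm from the middle; small knobs on it are 15 mm tall
- dial_face (a point): centre of the dial's flat top face, on its upright axis, 81.5 mm above the desk at first. The dial: a black round grip 58 mm across, 22 mm tall, over a thin aluminium skirt 88 mm across, 5 mm thick, with one notch in its rim. It turns endlessly either way and stays where it is left; about 1.5 N sideways on the spinner turns it
- spinner (a point): centre of the top of the spinner post, an upright steel post 11 mm across that stands 16 mm up from the dial's face, 21 mm from the dial's axis, exactly opposite the notch; it turns with the dial
- notch (a point): middle of the notch in the dial's skirt, at the skirt's top, 39.5 mm from the dial's axis. The notch is a radial gap 12 mm wide, open at the rim, through the whole thickness of the skirt; it turns with the dial
- pin (a point): tip of the steel drive pin, 8 mm across with a round end, 7 mm tall, 39.5 mm from the dial's axis. It stands on a brass plate 94 mm across under the dial, at its tab, 14 mm wide, that reaches 58 mm from the axis and shows past the skirt. The plate has drag and stays still unless pushed. Unless the notch is within about 3 mm of the pin, the pin holds the skirt up
- seat (a joint): how far the dial has gone down its spindle, in m: 0 at the start, resting high just over the pin; 0.007 fully home against a hard stop; negative if pulled up. A spring clip in its hub holds it at any height: about 5 N downward anywhere on the face slides it down, and it stays down when let go
- screwdriver: a screwdriver with a yellow handle lying on the desk, 170 mm long; origin on its underside where handle meets blade; to be left alone
- hex_key: a dark steel L-shaped hex key lying flat, 70 by 22 mm, 5 mm thick; to be left alone
- mic: a black hand microphone without its cord lying on its back, 120 by 60 by 25 mm; origin under its middle; to be left alone
- adapter: a steel coaxial adapter standing on end, 21 mm across and 36 mm tall; origin under its foot; to be left alone
- small_knob: a spare black control knob standing on the desk, 30 mm across and 16 mm tall; to be left alone
- tin: a shallow round aluminium tin of screws, 72 mm across and 18 mm tall; to be left alone
- mug: a white mug, 80 mm across and 92 mm tall; to be left alone
- mouse: a black computer mouse, 100 by 58 by 26 mm; to be left alone

How it is judged:
At the end, for the whole second after the job is handed in: The notch is within 3 mm of the pin (seen from above), the dial has gone down more than 6 of its 7 mm, and each of the other loose things is within 20 mm of where it began (horizontal distance between notch and pin below 0.003 m and value of joint seat above 0.006 m and distance of each of screwdriver, hex_key, mic, adapter, small_knob, tin, mug, mouse from where it was at the start of the episode below 0.02 m); the robot touches nothing.
It fails at once if the dial is pulled up its spindle by more than 4 mm (value of joint seat below -0.004 m).
It fails at once if something else on the desk is moved by more than 20 mm (distance of any of screwdriver, hex_key, mic, adapter, small_knob, tin, mug, mouse from where it was at the start of the episode above 0.02 m).
It also fails if it takes over 48 s, if anything falls off the work surface, if the arm or the gripper's body presses on something with over 40 N, if the wrist force passes 120 N, or if a joint passes its speed limit or range.

ROBOT

A 6-joint arm with a two-finger parallel gripper is mounted at the origin on the work surface. World frame = base frame: x ahead of the robot, y to its left, z up, the work surface at z = 0. Lengths are in m, angles in rad, forces in N, time in s.
With the tool pointing down it reaches from about 0.25 to 0.775 m from the base axis. Payload 4 kg.
Tool frame: the origin (TCP) lies at the very end of the fingers, on their centre line; the grasp point (between the pads) lies 19 mm behind it; z points along the fingers, y is the direction in which the jaws open and shut (so a half turn about z gives the same grasp; the last joint's range is limited). The gripper opens to 94 mm and grips with 3 to 60 N. Pads are 16 mm wide; open, the fingers measure 119 mm over their backs; the gripper's body (75 mm by 177 mm) begins 78 mm behind the grasp point.
Start: joints at [-1.391, 0.087, 1.371, -0, 1.684, -0.103], TCP at [0.153, -0.528, 0.206] pointing down, gripper open.
Joint ranges: [-3.1, 3.1], [-0.76, 2.03], [0.27, 2.55], [-1.08, 4.22], [0.17, 2.65], [-2.57, 2.57]. Speed limits (rad/s): [2.79, 2.79, 3.14, 3.14, 3.14, 3.14].

INTERFACE

Orientations are given as [roll, pitch, yaw] about the fixed x, y, z axes, in that order (R = Rz(yaw) Ry(pitch) Rx(roll)).
In Python, from bench import robot, snapshot, calibration gives the robot as it stands. The module is installed in compiled form; this text tells all that it offers.
- The arm moves only by the tool servo_tool, never from a script. Its argument "series" is text: rows parted by semicolons, each of 5 numbers parted by spaces: the closure, from -1 (fully open) to 1 (shut), then the shift along the tool's x, y, z in cm, then the turn about the tool's z in rad. A call has 1 to 20 rows; each row is the pose to reach, as a shift and turn from the pose commanded when the call began, along the tool's axes at that moment; what a row does not reach only later rows make up. A row lasts 1/12 s, in which the tool goes at most 41.7 mm and 7.16 degrees, less where a joint would pass 70% of its speed; a pose out of reach is approached as far as the arm can. A call with a gripper value outside its range is refused whole. The fingers move at their own pace and stop on an object; the grip force is fixed at half the most. Time passes only in rows, so rows that repeat a pose let the fingers close. It gives the time, the measured TCP pose, the force and the opening at its end, in the units of the state.
- robot.get_obs(): the state, without advancing time (a new reading comes with each control period).
- snapshot(name): name is "scene" or "top"; returns (picture, depth): 400x640x3 uint8, red, green, blue; 400x640 float32, m along the optical axis (not along the pixel's ray), 0 where there is no reading.
- calibration(name): a dict with "fx", "fy", "cx", "cy" (pixels), "k1" (the pictures are not rectified: a ray, as slopes to the right and down, at radius r is drawn at 1 + k1 r^2 times it, then the intrinsics apply), "rvec" (rotation vector, rad) and "tvec" (3), from world to camera coordinates, as OpenCV has them. Camera axes: x right, y down, z forward; pixel columns grow to the right and rows downward; lengths in m; the calibration is good to about 2 mm. A picture is of the moment at which its call begins. calibration takes no time and is no camera call.
- robot.close_job(): hands the job in, once; it reports no verdict.
The state is a dict: "time": time; "joint_positions": joint angles; "qvel": joint speeds; "joint_torque": joint torques, N m; "tool_pos": TCP position; "ee_rot": TCP orientation; "wrist_force": force on the tool from outside, world axes, zero at the start; "wrist_torque": the same for the moment, N m; "width": finger opening in m.
Only numpy, scipy, OpenCV 4.12 (cv2) and the standard library are available. Lean on these libraries where they do the work, as an engineer would, in place of code of your own. Each camera call takes 0.05 s, during which the arm holds its last target. There are 200 camera calls.

## Working session

There is one attempt and no reset: what is moved stays moved. The work goes in short steps, Python scripts to look and compute and a tool call to move; the robot and the scene stay as the last step left them, time stands still between calls to the robot, and variables do not carry over. Pictures are saved under pics/ and viewed, about 8 in all and at most 12, crops included, and the job is handed in when it is done.

Besides the shell and the picture viewer there is one more tool, called after "Emit:" as name(argument=value, ...), one argument or row to a line, values as JSON. servo_tool: Moves the arm, as the interface text tells. Its arguments: {"type":"object","properties":{"series":{"type":"string"}},"required":["series"]}

```bash
mkdir -p pics
cat > h.py <<'E'
import numpy as np, cv2
from bench import robot, snapshot, calibration
def cam(n):
    c=calibration(n); R=cv2.Rodrigues(np.array(c["rvec"],float))[0]; return c,R,np.array(c["tvec"],float).ravel()
def ray(n,u,v):
    c,R,t=cam(n); x,y=(u-c["cx"])/c["fx"],(v-c["cy"])/c["fy"]
    a,b=x,y
    for _ in range(20):
        s=1+c["k1"]*(a*a+b*b); a,b=x/s,y/s
    return R.T@np.array([a,b,1]), -R.T@t
def at_z(n,u,v,z):
    d,o=ray(n,u,v); return o+d*(z-o[2])/d[2]
def proj(n,p):
    c,R,t=cam(n); q=R@np.array(p,float)+t; a,b=q[:2]/q[2]; s=1+c["k1"]*(a*a+b*b)
    return c["fx"]*a*s+c["cx"],c["fy"]*b*s+c["cy"]
def save(n,f,box=None,k=1):
    im,d=snapshot(n); np.save('pics/%s.npy'%f,d); im=im[:,:,::-1]; cv2.imwrite('pics/%s_full.png'%f,im)
    if box: im=im[box[1]:box[3],box[0]:box[2]]
    cv2.imwrite('pics/%s.png'%f,cv2.resize(im,None,fx=k,fy=k,interpolation=cv2.INTER_CUBIC)); return d
E
python3 - <<'E'
from h import *
save('top','t0');save('scene','s0')
a=cv2.imread('pics/t0_full.png');b=cv2.imread('pics/s0_full.png')
o=robot.get_obs();print(o["tool_pos"],o["ee_rot"],o["time"])
for n in('top','scene'): c,R,t=cam(n);print(n,-R.T@t,c["fx"])
E
```

```text
[ 0.15338389 -0.52766786  0.2044363 ] [-3.13960791e+00 -1.99317775e-04  2.82830236e-01] 0.1
top [ 0.37196617 -0.04535315  1.21507566] 414.9690086353511
scene [ 0.9380377  -0.69858193  0.84539145] 431.4471362809626
```

View pics/t0.png

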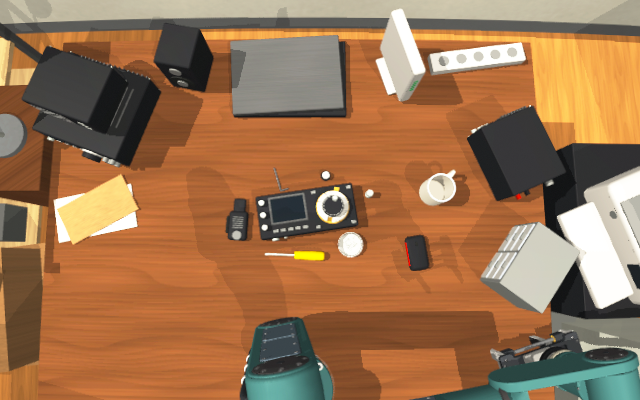

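View pics/s0.png

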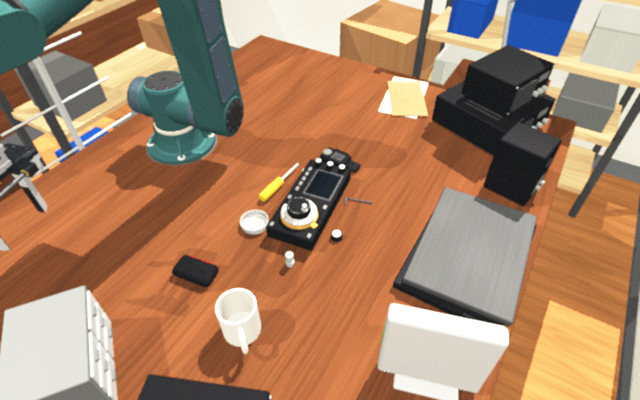

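The head is near (307,210) with the dial at about (333,207) in the top view. I'll enlarge it in both cameras.

Run:
```python
import cv2,numpy as np
a=cv2.imread('pics/t0_full.png')[182:234,308:360];b=cv2.imread('pics/s0_full.png')[190:250,265:331]
r=lambda x,k:cv2.resize(x,k,interpolation=cv2.INTER_CUBIC)
A=r(a,(400,400));B=r(b,(400,364))
B=np.vstack([B,np.zeros((36,400,3),np.uint8)])
cv2.imwrite('pics/c0.png',np.hstack([A,B]))
```

```text
(no output)
```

View pics/c0.png

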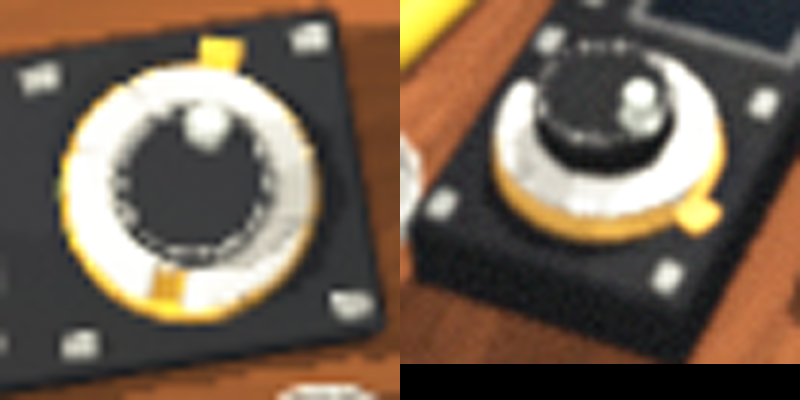

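The top crop shows the spinner at (207,125), the notch at (168,285), the tab at (221,52) and the face centre near (192,182). So the spinner is close to the pin's bearing and the dial needs roughly half a turn.

Run:
```python
from h import *
k=400/52
P=lambda x,y,z:at_z('top',308+(x+.5)/k-.5,182+(y+.5)/k-.5,z)
face=P(192,182,.0815);sk=P(188,188,.0595);sp=P(207,125,.0975);no=P(168,285,.0595);tab=P(221,55,.051)
print('face',face,'skirt/plate',sk);
for n,p in(('sp',sp),('no',no),('tab',tab)):
    for c in(face,):
        d=p-c;print(n,p.round(4),'r',np.hypot(*d[:2]).round(4),'ang',np.degrees(np.arctan2(d[1],d[0])).round(1))
# scene spinner
s=at_z('scene',265+641/400*66-66+.0 if 0 else 265+(640-400)*66/400,190+90*60/364,.0975);print('scene sp',s)
s=at_z('scene',265+(605-400)*66/400,190+93*60/364,.0815);print('scene face',s)
s=at_z('scene',265+(700-400)*66/400,190+212*60/364,.051);print('scene tab',s)
d=np.load('pics/t0.npy');print(d[199:213:3,326:342:3])
```

```text
face [ 0.51026457 -0.1032014   0.0815    ] skirt/plate [ 0.51074796 -0.10284353  0.0595    ]
sp [ 0.5286 -0.1079  0.0975] r 0.0189 ang -14.3
no [ 0.4753 -0.0953  0.0595] r 0.0359 ang 167.2
tab [ 0.5612 -0.1159  0.051 ] r 0.0525 ang -14.0
scene sp [ 0.53365132 -0.10919609  0.0975    ]
scene face [ 0.51373513 -0.10518486  0.0815    ]
scene tab [ 0.56555604 -0.11734855  0.051     ]
[[1.1417906 1.1454744 1.1445632 1.1410698 1.1451386 1.1464475]
 [1.1403557 1.1443137 1.1406674 1.1417897 1.1391245 1.142678 ]
 [1.140488  1.1419938 1.142937  1.1416454 1.1450319 1.1416746]
 [1.1427475 1.1396407 1.1391579 1.144138  1.1404098 1.1409252]
 [1.138789  1.1402894 1.138219  1.1400928 1.139465  1.1472082]]
```

Emit:
servo_tool(
  series="0.36 1 -0.6 0 0; 0.36 3.5 -2.2 0 0.03; 0.36 6.5 -4 0 0.06; 0.36 10 -6.1 0 0.1; 0.36 13.5 -8.3 0 0.14; 0.36 17 -10.4 0 0.18; 0.36 20.5 -12.6 0 0.22; 0.36 24 -14.7 0 0.26; 0.36 27.5 -16.9 0 0.3; 0.36 31 -19 0 0.34; 0.36 34.5 -21.2 0 0.38; 0.36 38 -23.3 0.5 0.42; 0.36 41 -25.2 1 0.46; 0.36 44 -27 2 0.5; 0.36 46.5 -28.6 3 0.52; 0.36 48 -29.5 4 0.527; 0.36 48.1 -29.6 4.5 0.527; 0.36 48.1 -29.6 4.5 0.527; 0.36 48.1 -29.6 4.5 0.527",
)

```text
time: 1.68
tool_pos: [0.532, -0.1097, 0.1602]
ee_rot: [3.141, 0.001, -0.244]
wrist_force: [-0.2, 0.4, -0.5]
width: 0.0299
```

Run:
```python
from h import *
save('top','t1');save('scene','s1')
a=cv2.imread('pics/t1_full.png')[172:242,298:368];b=cv2.imread('pics/s1_full.png')[160:250,245:335]
cv2.imwrite('pics/c1.png',np.hstack([cv2.resize(x,(400,400),interpolation=cv2.INTER_CUBIC) for x in(a,b)]))
o=robot.get_obs();print(o["tool_pos"],o["ee_rot"],o["joint_positions"],o["width"],o["time"])
t=np.array(o["tool_pos"]);print('tip px scene crop',[(np.array(proj('scene',t))-[245,160])*400/90])
```

```text
[ 0.53240742 -0.11059165  0.16130589] [ 3.14109048e+00 -1.10039298e-03 -2.45458067e-01] [-3.08804294e-01  8.52951137e-02  1.46020695e+00 -4.31628502e-04
  1.59496061e+00  1.50743970e+00] 0.02998257922555262 1.7833
tip px scene crop [array([257.28289904, 114.60072553])]
```

View pics/c1.png

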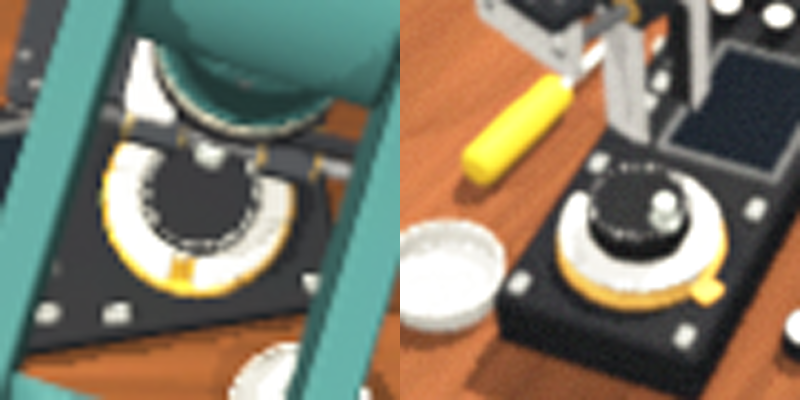

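The fingers straddle the post (top crop, post at (208,152)). I'll descend, then narrow to about 14 mm.

Emit:
servo_tool(
  series="0.36 0 0 1.5 0; 0.36 0 0 3.5 0; 0.36 0 0 5.5 0; 0.36 0 0 6.5 0; 0.36 0 0 7 0; 0.36 0 0 7.4 0; 0.36 0 0 7.4 0; 0.7 0 0 7.4 0; 0.7 0 0 7.4 0; 0.7 0 0 7.4 0; 0.7 0 0 7.4 0; 0.7 0 0 7.4 0",
)

```text
time: 2.78
tool_pos: [0.5331, -0.1098, 0.087]
ee_rot: [3.141, -0.001, -0.244]
wrist_force: [-0.4, -0.7, 0.3]
width: 0.0138
```

Run:
```python
from h import *
save('top','t2');save('scene','s2')
a=cv2.imread('pics/t2_full.png')[172:242,298:368];b=cv2.imread('pics/s2_full.png')[190:250,265:325]
cv2.imwrite('pics/c2.png',np.hstack([cv2.resize(x,(400,400),interpolation=cv2.INTER_CUBIC) for x in(a,b)]))
o=robot.get_obs();print(o["tool_pos"],o["ee_rot"],o["wrist_force"],o["width"],o["time"])
```

```text
[ 0.53288012 -0.10969877  0.08668032] [ 3.14148991e+00 -3.64963768e-04 -2.44116008e-01] [-0.09108006 -0.17214224  0.21078501] 0.01388986438349532 2.8833
```

View pics/c2.png

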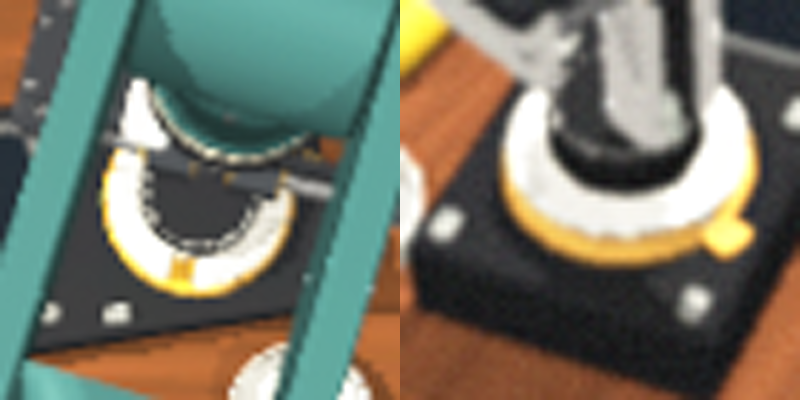

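The post sits between the fingertips, with no contact force. Now the first quarter-turn orbit.

Emit:
servo_tool(
  series="0.7 -0.01 -0.22 0 -0.105; 0.7 -0.05 -0.44 0 -0.21; 0.7 -0.10 -0.65 0 -0.314; 0.7 -0.18 -0.85 0 -0.419; 0.7 -0.28 -1.05 0 -0.524; 0.7 -0.40 -1.23 0 -0.628; 0.7 -0.54 -1.41 0 -0.733; 0.7 -0.70 -1.56 0 -0.838; 0.7 -0.87 -1.70 0 -0.942; 0.7 -1.05 -1.82 0 -1.047; 0.7 -1.25 -1.92 0 -1.152; 0.7 -1.45 -2.00 0 -1.257; 0.7 -1.66 -2.05 0 -1.361; 0.7 -1.88 -2.09 0 -1.466; 0.7 -2.1 -2.1 0 -1.571; 0.7 -2.1 -2.1 0 -1.571; 0.7 -2.1 -2.1 0 -1.571",
)

```text
time: 4.3
tool_pos: [0.5177, -0.0842, 0.0867]
ee_rot: [3.141, -0.0, 1.324]
wrist_force: [0.5, 0.1, 0.3]
width: 0.0138
```

Run:
```python
from h import *
save('top','t3');save('scene','s3')
a=cv2.imread('pics/t3_full.png')[172:242,298:368];b=cv2.imread('pics/s3_full.png')[190:250,265:325]
cv2.imwrite('pics/c3.png',np.hstack([cv2.resize(x,(400,400),interpolation=cv2.INTER_CUBIC) for x in(a,b)]))
o=robot.get_obs();print(o["tool_pos"],o["ee_rot"],o["wrist_force"],o["joint_positions"],o["width"],o["time"])
```

```text
[ 0.51769369 -0.08426097  0.08661546] [3.14115601e+00 5.56863345e-06 1.32478601e+00] [ 0.62918628 -0.57004545 -0.53915987] [-2.69472083e-01  8.49869809e-02  1.61184874e+00  4.71412140e-06
  1.44432027e+00 -2.34623572e-02] 0.014203947745878994 4.4
```

View pics/c3.png

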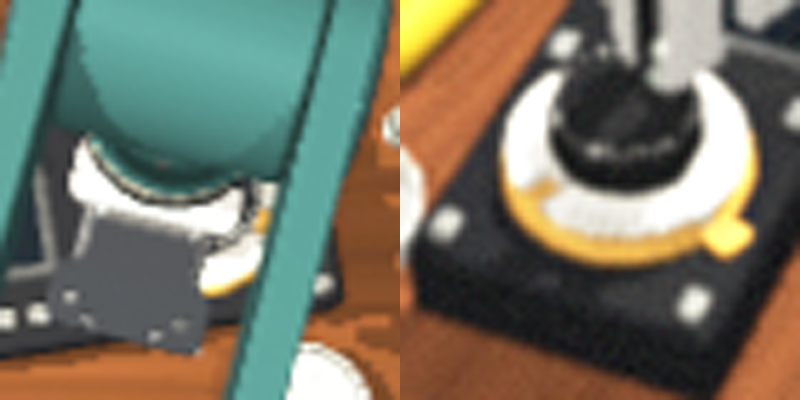

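The dial follows: the notch is now at (543,187) in the scene crop, about 90° short of the tab. Second quarter.

Emit:
servo_tool(
  series="0.7 -0.01 -0.22 0 -0.105; 0.7 -0.05 -0.44 0 -0.21; 0.7 -0.10 -0.65 0 -0.314; 0.7 -0.18 -0.85 0 -0.419; 0.7 -0.28 -1.05 0 -0.524; 0.7 -0.40 -1.23 0 -0.628; 0.7 -0.54 -1.41 0 -0.733; 0.7 -0.70 -1.56 0 -0.838; 0.7 -0.87 -1.70 0 -0.942; 0.7 -1.05 -1.82 0 -1.047; 0.7 -1.25 -1.92 0 -1.152; 0.7 -1.45 -2.00 0 -1.257; 0.7 -1.66 -2.05 0 -1.361; 0.7 -1.88 -2.09 0 -1.466; 0.7 -2.1 -2.1 0 -1.571; 0.7 -2.1 -2.1 0 -1.571; 0.7 -2.1 -2.1 0 -1.571",
)

```text
time: 5.82
tool_pos: [0.4918, -0.0995, 0.0863]
ee_rot: [3.142, -0.001, 2.894]
wrist_force: [-1.0, 0.8, 0.8]
width: 0.0141
```

Run:
```python
from h import *
save('scene','s4')
b=cv2.imread('pics/s4_full.png')[195:240,270:330]
cv2.imwrite('pics/c4.png',cv2.resize(b,(800,600),interpolation=cv2.INTER_CUBIC))
o=robot.get_obs();print(o["tool_pos"],o["ee_rot"],o["wrist_force"],o["joint_positions"],o["width"],o["time"])
```

```text
[ 0.49184387 -0.099483    0.08635163] [-3.14155635e+00 -5.46286758e-04  2.89453692e+00] [-0.70097043  1.05740778 -0.05244511] [-3.12555845e-01  3.59938947e-02  1.66414177e+00 -7.25849987e-05
  1.44199973e+00 -1.63628710e+00] 0.01405213348900552 5.8667
```

View pics/c4.png

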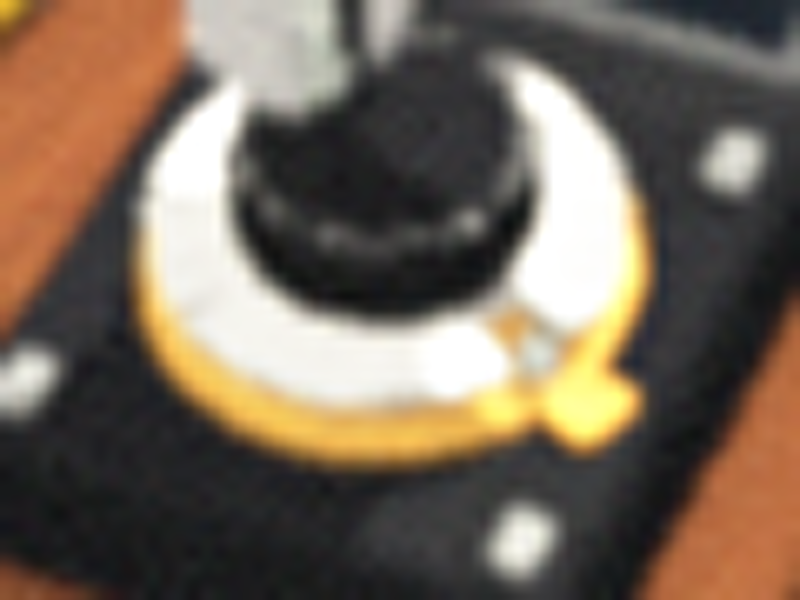

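The notch is nearly there: the pin shows at (540,350), toward the leading side of the notch, which fits the jaw-gap lag of about 1.5 mm. Closing the jaws will centre the post on the tool line and take up that lag.

Emit:
servo_tool(
  series="0.74 0 0 0 0; 0.76 0 0 0 0; 0.78 0 0 0 0; 0.8 0 0 0 0; 0.8 0 0 0 0; 0.8 0 0 0 0; 0.7 0 0 0 0; 0.7 0 0 0 0; 0.7 0 0 0 0",
)

```text
time: 6.62
tool_pos: [0.4924, -0.1003, 0.0867]
ee_rot: [-3.14, 0.001, 2.897]
wrist_force: [0.1, 0.0, -0.1]
width: 0.0143
```

Run:
```python
from h import *
save('scene','s5')
b=cv2.imread('pics/s5_full.png')[195:240,270:330]
cv2.imwrite('pics/c5.png',cv2.resize(b,(800,600),interpolation=cv2.INTER_CUBIC))
o=robot.get_obs();print(o["tool_pos"],o["ee_rot"],o["wrist_force"],o["width"],o["time"])
```

```text
[ 0.49236747 -0.10018497  0.08669546] [-3.14059887e+00  1.15294267e-03  2.89747370e+00] [ 0.30739585 -0.0421421  -1.38633583] 0.014152305346706005 6.6667
```

View pics/c5.png

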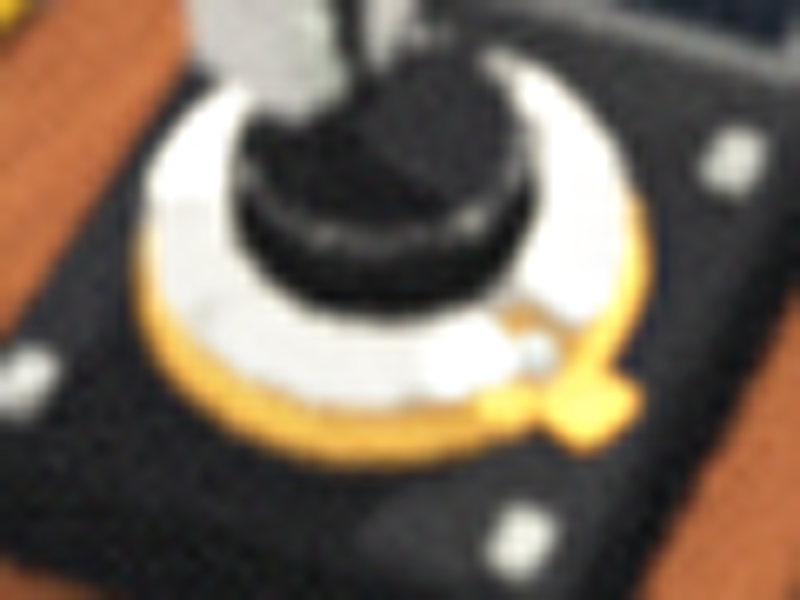

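The notch now brackets the pin, with the pin at (538,350) and gap showing on both sides. I'll lift off, shut the fingers and press on the post top.

Emit:
servo_tool(
  series="0.6 0 0 0 0; 0.55 0 0 0 0; 0.55 0 0 0 0; 0.55 0 0 -1 0; 0.55 0 0 -2.5 0; 0.55 0 0 -3.5 0; 1 0 0 -3.5 0; 1 0 0 -3.5 0; 1 0 0 -3.5 0; 1 0 0 -3.5 0; 1 0 0 -3.5 0; 1 0 0 -3.5 0; 1 0 0 -2.5 0; 1 0 0 -2 0; 1 0 0 -1.5 0; 1 0 0 -1.3 0; 1 0 0 -1.3 0",
)

```text
time: 8.08
tool_pos: [0.4914, -0.0994, 0.0984]
ee_rot: [3.142, -0.002, 2.898]
wrist_force: [0.7, 0.8, 0.3]
width: 0.0006
```

Emit:
servo_tool(
  series="1 0 0 0.1 0; 1 0 0 0.2 0; 1 0 0 0.3 0; 1 0 0 0.3 0; 1 0 0 0.3 0",
)

```text
time: 8.5
tool_pos: [0.4923, -0.0996, 0.0971]
ee_rot: [-3.141, 0.001, 2.898]
wrist_force: [-1.4, -0.2, 3.6]
width: 0.0003
```

Contact at z≈0.097, as expected. Pressing on slowly.

Emit:
servo_tool(
  series="1 0 0 0.1 0; 1 0 0 0.2 0; 1 0 0 0.3 0; 1 0 0 0.3 0",
)

```text
time: 8.83
tool_pos: [0.4922, -0.0996, 0.0935]
ee_rot: [-3.141, 0.001, 2.898]
wrist_force: [-0.1, 0.0, 2.9]
width: 0.0002
```

Emit:
servo_tool(
  series="1 0 0 0.1 0; 1 0 0 0.2 0; 1 0 0 0.3 0; 1 0 0 0.4 0; 1 0 0 0.4 0",
)

```text
time: 9.25
tool_pos: [0.4922, -0.0997, 0.0906]
ee_rot: [-3.141, 0.001, 2.898]
wrist_force: [-3.3, 1.0, 7.9]
width: 0.0005
```

Emit:
servo_tool(
  series="1 0 0 0.1 0; 1 0 0 0.2 0; 1 0 0 0.2 0; 1 0 0 0.2 0",
)

```text
time: 9.58
tool_pos: [0.4923, -0.0996, 0.0903]
ee_rot: [-3.141, 0.002, 2.898]
wrist_force: [-6.1, 1.8, 15.0]
width: 0.0003
```

The force climbs against a hard stop at 7 mm of travel, so the dial is home. Coming away and looking.

Emit:
servo_tool(
  series="1 0 0 -0.3 0; 1 0 0 -1 0; 1 0 0 -3 0; 1 0 0 -6 0; 1 0 0 -9 0; 1 0 0 -12 0; 1 -2 0 -13 0; 1 -2 0 -13 0",
)

```text
time: 10.25
tool_pos: [0.5146, -0.1054, 0.2205]
ee_rot: [-3.141, 0.007, 2.898]
wrist_force: [-0.3, -0.3, -0.1]
width: 0.0008
```

Run:
```python
from h import *
save('scene','s6');save('top','t6')
f=cv2.imread('pics/s6_full.png');b=f[195:240,270:330]
cv2.imwrite('pics/c6.png',np.vstack([cv2.resize(b,(400,300),interpolation=cv2.INTER_CUBIC),cv2.resize(f[120:360,150:470],(400,300))]))
o=robot.get_obs();print(o["tool_pos"],o["wrist_force"],o["time"])
```

```text
[ 0.51113959 -0.10430603  0.21626239] [-0.61798146  0.03548251 -0.342591  ] 10.35
```

View pics/c6.png

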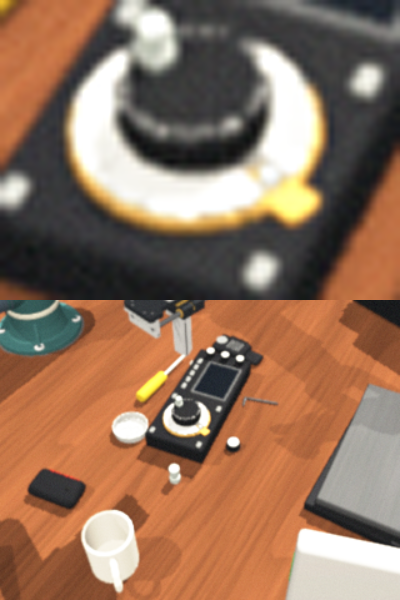

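The skirt lies on the plate with only a thin gold rim left, the pin fills the notch at (262,172), and nothing else on the desk has moved.

```bash
python3 -c "
from bench import robot
print(robot.close_job())"
```

```text
the job is handed in; nothing more can be done
None
```

The dial is home on the pin and the job is handed in, at about 10.4 s of the 48 s allowed. The hand-in reports no verdict, so this rests on my own checks.

- **What I did:** I straddled the spinner post with the fingertips and pushed the dial round half a turn. I then closed the jaws briefly to centre the notch over the pin. With the fingers shut, I pressed on top of the post until the dial stopped, then lifted the arm clear.
- **Seating:** the fingertip went down about 7 mm, from z = 0.097 to 0.0903 m. The force then rose to 15 N against the hard stop.
- **Last picture:** the skirt lies on the plate with the pin in the notch, and the other things look unmoved by eye; I did not measure them. I did not measure the notch-to-pin distance, but with an 8 mm pin in a 12 mm notch it can be at most about 2 mm.
- **Disagreement:** the two cameras differed by about 3–4 mm on the dial's position. I used a value between them, and this caused no trouble. No check failed.

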